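Change over the vial dryer on the kitchen drainer

TASK

First switch the vial dryer off by pushing its spring-centred toggle all the way over towards the sockets, holding it there for about a second and letting it spring back upright. Then move every dry vial from the dryer into the holes of the wooden spice rack and seat every washed vial from the drainer upright, fully down, in the dryer's sockets. With all vials in place, switch the dryer on by pushing the toggle all the way over away from the sockets, holding about a second and letting it spring back; leave the mugs, colander, egg timer and bottle where they are.

Things in the scene. Friction and masses are not known exactly. Their poses are not given: they have to be found in the camera images.
- drainer: ribbed white ceramic draining board, 420 x 500 mm, fixed; origin under its centre; the tops of its ribs, on which everything stands, are 12 mm above the worktop
- dryer: white plastic warm-air vial dryer, fixed to the worktop: a block 110 mm along its x, 280 mm along its y (from y = -135 to +145), flat top 50 mm above the worktop. Origin on its underside. Three round sockets in a row along its y axis (y = -95, -40 and 15 mm), 43 mm wide, 30 mm deep, so a seated vial's underside is 20 mm above the worktop and 45 mm of the vial stands out. A toggle stands on its top near the +y end
- toggle (a joint): black spring-centred toggle lever of the dryer, upright bar 18 mm (dryer x) by 12 mm (dryer y), 44 mm tall, hinged at the dryer's top face. Value in rad: 0 upright, positive leaning along dryer +y (away from the sockets: ON), negative leaning along dryer -y (towards the sockets: OFF); stops at +-0.45; fully over needs about 4 to 7 N pushed sideways halfway up; it springs back by itself when let go
- toggle_pivot (a point): the foot of the toggle, on its hinge line in the dryer's top face (x = 0, y = +100 mm in the dryer's frame, 50 mm above the worktop); does not move with the lever; axes as the dryer's
- toggle_tip (a point): middle of the top end of the toggle lever, 44 mm from the pivot; moves with it
- rack: light wooden spice rack, a fixed block 80 mm along its x, 200 mm along its y, 50 mm high, with three round holes in a row along its y axis (y = -65, 0, 65 mm), 43 mm wide, 30 mm deep; origin under its centre; empty at the start
- dryer_hole0 (a point): centre of the mouth of dryer socket 0 (y = -95 mm in the dryer's frame), 50 mm above the worktop, hole 43 mm wide and 30 mm deep
- dryer_hole1 (a point): centre of the mouth of dryer socket 1 (y = -40 mm in the dryer's frame), 50 mm above the worktop, hole 43 mm wide and 30 mm deep
- dryer_hole2 (a point): centre of the mouth of dryer socket 2 (y = 15 mm in the dryer's frame), 50 mm above the worktop, hole 43 mm wide and 30 mm deep
- rack_hole0 (a point): centre of the mouth of rack hole 0 (y = -65 mm in the rack's frame), 50 mm above the worktop, hole 43 mm wide and 30 mm deep
- rack_hole1 (a point): centre of the mouth of rack hole 1 (y = 0 mm in the rack's frame), 50 mm above the worktop, hole 43 mm wide and 30 mm deep
- rack_hole2 (a point): centre of the mouth of rack hole 2 (y = 65 mm in the rack's frame), 50 mm above the worktop, hole 43 mm wide and 30 mm deep
- dry0: open amber glass spice vial, 40 mm diameter, 75 mm tall, mouth up, thick heavy bottom, about 0.12 kg; origin at the centre of its underside, z towards the mouth; dry, stands in one of the dryer's sockets at the start; may be absent (None)
- dry1: open amber glass spice vial, 40 mm diameter, 75 mm tall, mouth up, thick heavy bottom, about 0.12 kg; origin at the centre of its underside, z towards the mouth; dry, stands in one of the dryer's sockets at the start; may be absent (None)
- dry2: open amber glass spice vial, 40 mm diameter, 75 mm tall, mouth up, thick heavy bottom, about 0.12 kg; origin at the centre of its underside, z towards the mouth; dry, stands in one of the dryer's sockets at the start; may be absent (None)
- wet0: open amber glass spice vial, 40 mm diameter, 75 mm tall, mouth up, thick heavy bottom, about 0.12 kg; origin at the centre of its underside, z towards the mouth; washed and wet, stands on the drainer at the start; may be absent (None)
- wet1: open amber glass spice vial, 40 mm diameter, 75 mm tall, mouth up, thick heavy bottom, about 0.12 kg; origin at the centre of its underside, z towards the mouth; washed and wet, stands on the drainer at the start; may be absent (None)
- wet2: open amber glass spice vial, 40 mm diameter, 75 mm tall, mouth up, thick heavy bottom, about 0.12 kg; origin at the centre of its underside, z towards the mouth; washed and wet, stands on the drainer at the start; may be absent (None)
- mugs: bystander: two stacked white mugs, 80 mm wide with handles, 160 mm tall together, on the drainer; origin under the centre
- colander: bystander: red plastic colander, 224 mm wide, 90 mm tall, on the drainer; origin under the centre
- timer: bystander: chrome egg timer with a dial, 70 mm wide, 58 mm tall, on the drainer; origin under the centre
- bottle: bystander: empty clear glass bottle with flip-top stopper, 72 mm wide, 263 mm tall, on the drainer; origin under the centre
There are look-alikes about, which are no part of the job. Leave any green or purple look-alike of the dry1 alone.

How it is judged:
By the outcome, as a careful person would: the job done as asked, in the order asked, and still so for the second after the job is handed in, with the robot touching nothing.
Of dry0, dry1, dry2 only 1 to 2 are there at a start; the rules pass over those that are not, and their reading is None.
Of wet0, wet1, wet2 only 2 to 3 are there at a start; the rules pass over those that are not, and their reading is None.
At some moment in a run one of wet0, wet1, wet2 may be knocked a few centimetres aside while the robot is not near it.
It also fails if it takes over 210 s, if anything falls off the work surface, if the arm or the gripper's body presses on something with over 40 N, if the wrist force passes 120 N, or if a joint passes its speed limit or range.

ROBOT

A 6-joint arm with a two-finger parallel gripper is mounted at the origin on the work surface. World frame = base frame: x ahead of the robot, y to its left, z up, the work surface at z = 0. Lengths are in m, angles in rad, forces in N, time in s.
With the tool pointing down it reaches from about 0.35 to 0.8 m from the base axis. Payload 7.3 kg.
Tool frame: the origin (TCP) lies between the finger pads; the fingertips stand 25 mm ahead of it and the grasp point (between the pads) lies 6 mm ahead of it (r.tip_extent is the distance from the TCP to the fingertips, in m); z points along the fingers, y is the line along which they close (so a half turn about z gives the same grasp; the last joint's range is limited). The gripper opens to 85 mm and grips with 20 to 120 N. Pads are 22 mm wide; open, the fingers measure 114 mm over their backs; the gripper's body (76 mm by 85 mm) begins 54 mm behind the grasp point. The pads swing forward as they close: fully open they stand 13 mm farther back than shut.
Start: joints at [-1.32, 0.342, 1.524, -0, 1.275, -0.146], TCP at [0.203, -0.484, 0.256] pointing down, gripper open.
Joint ranges: [-2.53, 2.53], [-0.77, 2.02], [0.04, 2.7], [-1, 4.14], [0.28, 2.66], [-3.11, 3.11]. Speed limits (rad/s): [2.57, 2.57, 3.14, 3.14, 3.14, 3.14].

INTERFACE

Orientations are given as a unit quaternion [x, y, z, w].
In Python, from workcell import r, command_gripper, optics gives the robot as it stands. The module is installed in compiled form; this text tells all that it offers. Calls block until the motion is done:
- r.reach(position, orientation): joint-space move of the TCP to a pose.
- r.move_straight(position, orientation=None, speed=0.15, max_force=None): straight line of the TCP; orientation=None keeps the orientation; speed is the mean speed in m/s. With max_force (N) it stops when the force on the tool has changed by that much, and returns True; else False.
- r.movej(angles): joint-space move.
- command_gripper(opening, force=None): finger opening in m; force is the grip in N (None keeps the last); returns when the fingers have stopped.
- r.hold(seconds).
- r.solve_ik(position, orientation): joint angles nearest the present ones, or None.
- r.read_state(): the state.
- optics.get_image(name): name is "scene" or "side" or "wrist"; returns (picture, depth): 400x640x3 uint8, red, green, blue; 400x640 float32, m along the optical axis (not along the pixel's ray), 0 where there is no reading.
- optics.camera_model(name): a dict with "K" (3x3 intrinsics, pixels), "k1" (the pictures are not rectified: a ray, as slopes to the right and down, at radius r is drawn at 1 + k1 r^2 times it, then the intrinsics apply), "R" (3x3) and "t" (3): a world point X has camera coordinates R X + t; the wrist camera has in their place "tool_from_camera" (4x4, takes a point from camera to tool coordinates, whose origin is the TCP and whose axes are the flange's). Camera axes: x right, y down, z forward; pixel columns grow to the right and rows downward; lengths in m; the calibration is good to about 2 mm. A picture is of the moment at which its call begins: read the wrist's pose just before it. camera_model takes no time and is no camera call.
A pose or a line that the arm cannot do raises r.PlanningError and nothing moves.
- r.finish_job(): hands the job in; it is judged then, once.
The state is a dict: "time_s": time; "joint_positions": joint angles; "dq": joint speeds; "tau": joint torques, N m; "eef_pos": TCP position; "eef_rot": TCP orientation; "contact_force": force on the tool from outside, world axes, zero at the start; "torque": the same for the moment, N m; "grip_width": finger opening in m; "grip_force": force on a finger pad.
Only numpy, scipy, OpenCV 4.12 (cv2) and the standard library are available. Lean on these libraries where they do the work, as an engineer would, in place of code of your own. Each camera call takes 0.05 s, during which the arm holds its last target. There are 200 camera calls.

## Working session

There is one attempt and no reset: what is moved stays moved. The work goes in short steps, each a Python script; the robot and the scene stay as the last script left them, time stands still between calls to the robot, and variables do not carry over. Pictures are saved under pics/ and viewed, at most 14 in all, crops included, and the job is handed in when it is done.

```bash
mkdir -p pics; cat > h.py <<'E'
import numpy as np, cv2
from workcell import r, command_gripper, optics
def snap(n):
    im,d=optics.get_image(n); return im,d,optics.camera_model(n)
E
python3 - <<'E'
from h import *
for n in("scene","side"):
    im,d,m=snap(n); np.savez(f"{n}0.npz",im=im,d=d)
    cv2.imwrite(f"pics/{n}0.png",im[:,:,::-1]); print(n,m["K"],m["k1"],-m["R"].T@m["t"],m["R"][2])
print(r.read_state())
E
```

```text
scene [[363.7921804    0.         321.17198476]
 [  0.         363.7921804  203.6129831 ]
 [  0.           0.           1.        ]] -0.014052049421063029 [ 0.91779831 -0.2832514   0.9847425 ] [-0.36802822  0.33925563 -0.86571407]
side [[408.5141622    0.         317.37513929]
 [  0.         408.5141622  204.39558949]
 [  0.           0.           1.        ]] 0.005417409296634382 [0.21008307 1.00227644 1.04353085] [ 0.2272327  -0.67506194 -0.70189506]
{'time_s': 0.1, 'joint_positions': array([-1.31998916e+00,  3.42640388e-01,  1.52493197e+00, -5.88171853e-06,
        1.27538999e+00, -1.46002159e-01]), 'dq': array([ 0.00150001, -0.00241104, -0.00237688, -0.00142575,  0.00185223,
       -0.00042295]), 'tau': array([ 1.41674180e-03, -4.34450305e+01, -2.46489984e+01, -5.44276389e-06,
        4.65334364e-03,  2.82998388e-05]), 'eef_pos': array([ 0.20283706, -0.48388073,  0.25569834]), 'eef_rot': array([ 9.80381876e-01,  1.97106338e-01, -3.86805078e-05, -6.83763536e-04]), 'contact_force': array([0.09998512, 0.09931805, 0.08297024]), 'torque': array([ 0.02868157, -0.02660758,  0.05634412]), 'grip_force': 0.0, 'grip_width': 0.08513234026295625}
```

View pics/scene0.png

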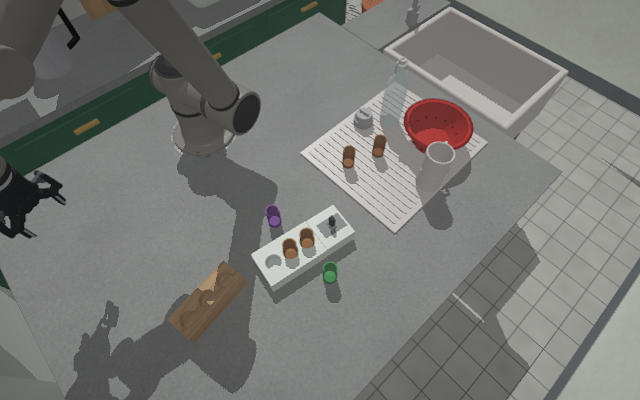

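View pics/side0.png

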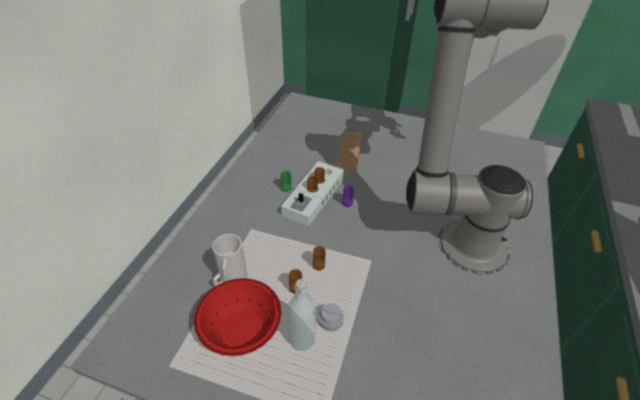

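Scene view: dryer with two amber dry vials at (290,249) and (307,238), an empty socket at (273,262) and the toggle at (332,222). The rack is at (208,300). Two amber wet vials are on the drainer at (349,156) and (379,145). The look-alikes are purple at (273,216) and green at (330,272). They don't fit the description (amber), so I leave them alone. The side view agrees: wet vials at (319,258) and (295,280).

```bash
cat >> h.py <<'E'
def cloud(d,m,T=None):
    """world point per pixel"""
    v,u=np.mgrid[:400,:640].astype(np.float32)
    D=np.array([m["k1"],0,0,0],float)
    p=cv2.undistortPoints(np.stack([u.ravel(),v.ravel()],1)[:,None],m["K"],D).reshape(400,640,2)
    c=np.dstack([p*d[...,None],d])
    if T is None: return (c-m["t"])@m["R"]
    return c@T[:3,:3].T+T[:3,3]
def blobs(mask,amin):
    n,l,s,_=cv2.connectedComponentsWithStats(mask.astype(np.uint8))
    return [l==i for i in range(1,n) if s[i,4]>=amin]
E
cat > meas.py <<'E'
from h import *
def hsv(im): return cv2.cvtColor(im,cv2.COLOR_RGB2HSV)
def colmask(im,lo,hi): return cv2.inRange(hsv(im),lo,hi)>0
COL=dict(amber=((4,120,40),(16,255,230)),green=((45,100,30),(80,255,255)),purple=((120,80,30),(155,255,255)))
def vials(im,P):
    for c,(lo,hi) in COL.items():
        for b in blobs(colmask(im,lo,hi),40):
            q=P[b]; 
            if np.hypot(*np.median(q,0)[:2])>1: continue
            zt=np.percentile(q[:,2],97); t=q[q[:,2]>zt-.006]
            v,u=np.argwhere(b).mean(0)
            print(c,b.sum(),'px',int(u),int(v),'topctr',((t.min(0)+t.max(0))/2)[:2].round(3),'ztop',zt.round(3),'mean',q.mean(0).round(3))
def slab(im,P,mask,name):
    for b in blobs(mask,150):
        q=P[b][:,:2].astype(np.float32)
        print(name,b.sum(),cv2.minAreaRect(q),'z',np.median(P[b][:,2]).round(3))
if __name__=="__main__":
    for n in("scene","side"):
        f=np.load(f"{n}0.npz");im,d=f["im"],f["d"];m=optics.camera_model(n);P=cloud(d,m)
        print(n);vials(im,P)
        H=hsv(im);z=P[...,2];near=(np.hypot(P[...,0],P[...,1])<1.)&(d>0)
        slab(im,P,near&(abs(z-.05)<.006)&(H[...,1]<50)&(H[...,2]>140),'dryer')
        slab(im,P,near&(abs(z-.05)<.006)&(H[...,0]<22)&(H[...,1]>70)&(H[...,2]>60),'rack')
        dk=near&(z>.06)&(z<.105)&(H[...,2]<60)
        for b in blobs(dk,8): print('dark',b.sum(),np.argwhere(b).mean(0).round(),P[b].mean(0).round(3),P[b].max(0).round(3))
        for nm,mk in(('tall',near&(z>.1)&(z<.3)),):
            for b in blobs(mk,100): print(nm,b.sum(),np.argwhere(b).mean(0).round(),P[b].min(0).round(3),P[b].max(0).round(3))
E
python3 meas.py
python3 - <<'E'
import cv2
a=cv2.imread('pics/scene0.png')[130:350,160:400]
b=cv2.imread('pics/side0.png')[120:340,220:400]
cv2.imwrite('pics/crop1.png',cv2.resize(a,None,fx=2.7,fy=2.7,interpolation=3))
E
```

```text
scene
amber 62 px 377 151 topctr [0.497 0.354] ztop 0.06 mean [0.497 0.354 0.045]
amber 58 px 306 243 topctr [ 0.593 -0.037] ztop 0.086 mean [ 0.594 -0.038  0.066]
amber 83 px 290 253 topctr [ 0.749 -0.182] ztop 0.096 mean [ 0.592 -0.093  0.084]
green 1002 px 97 114 topctr [ 0.216 -0.18 ] ztop -0.046 mean [-0.466 -0.238 -0.103]
green 61 px 131 98 topctr [-0.465 -0.107] ztop -0.084 mean [-0.466 -0.095 -0.116]
green 61 px 42 128 topctr [ 0.218 -0.374] ztop -0.045 mean [-0.456 -0.426 -0.037]
green 826 px 29 152 topctr [ 0.217 -0.434] ztop -0.05 mean [-0.467 -0.52  -0.111]
green 45 px 58 140 topctr [-0.467 -0.417] ztop -0.1 mean [-0.466 -0.417 -0.126]
green 164 px 329 274 topctr [ 0.795 -0.154] ztop 0.078 mean [ 0.698 -0.051  0.06 ]
purple 253 px 272 215 topctr [ 0.675 -0.155] ztop 0.077 mean [ 0.458 -0.049  0.057]
dryer 2456 ((0.5793910622596741, -0.03707827627658844), (0.2802385091781616, 0.1121760755777359), 82.06196594238281) z 0.05
rack 288 ((0.562584400177002, 0.5730483531951904), (0.15869227051734924, 0.09894289076328278), 20.534202575683594) z 0.05
rack 1796 ((0.5259892344474792,
[... 1210 characters left out ...]
094238), (0.286721795797348, 0.11237461119890213), 82.34697723388672) z 0.049
rack 438 ((0.5215427279472351, -0.32194575667381287), (0.07909976691007614, 0.2033395618200302), 9.945403099060059) z 0.049
rack 487 ((0.5908175706863403, 0.5331435799598694), (0.1608559787273407, 0.12221371382474899), 53.30931091308594) z 0.051
dark 32 [198. 300.] [0.588 0.064 0.079] [0.597 0.067 0.095]
tall 3934 [ 71. 512.] [-0.229 -0.917  0.1  ] [ 0.151 -0.882  0.3  ]
tall 5757 [201. 470.] [-0.096 -0.067  0.1  ] [0.251 0.125 0.3  ]
tall 961 [253. 228.] [0.632 0.359 0.1  ] [0.713 0.464 0.174]
tall 678 [318. 237.] [0.465 0.439 0.1  ] [0.679 0.649 0.108]
tall 1187 [310. 301.] [0.374 0.488 0.1  ] [0.445 0.547 0.276]
```

View pics/crop1.png

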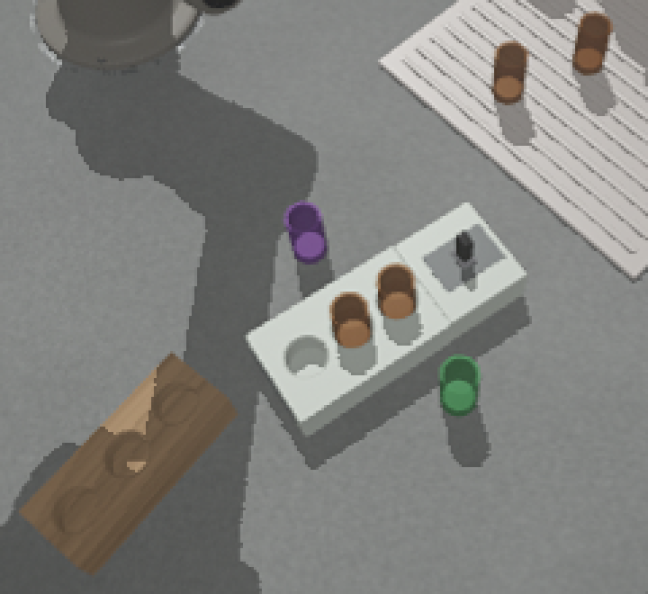

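The crop confirms it: the amber dry vials sit in sockets 1 and 2, socket 0 (the end away from the toggle) is empty, and the rack's three holes are empty. Next I take wrist views of the dryer, rack and drainer to refine the positions.

```bash
cat >> h.py <<'E'
from scipy.spatial.transform import Rotation as Rn
def down(ydir):
    """tool-down quaternions with the closing line along ydir (two half-turn choices)"""
    y=np.array([*ydir,0.])/np.hypot(*ydir); z=np.array([0,0,-1.]); out=[]
    for s in(1,-1):
        out.append(Rn.from_matrix(np.stack([np.cross(s*y,z),s*y,z],1)).as_quat())
    return out
def best(pos,ydir):
    q0=r.read_state()["joint_positions"]; c=[]
    for o in down(ydir):
        s=r.solve_ik(pos,o)
        if s is not None: c.append((abs(s[5]),o))
    return min(c,key=lambda a:a[0])[1]
def wrist(name=None):
    s=r.read_state(); T=np.eye(4); T[:3,:3]=Rn.from_quat(s["eef_rot"]).as_matrix(); T[:3,3]=s["eef_pos"]
    im,d=optics.get_image("wrist"); m=optics.camera_model("wrist")
    T=T@m["tool_from_camera"]
    if name: np.savez(name+".npz",im=im,d=d,T=T); cv2.imwrite(f"pics/{name}.png",im[:,:,::-1])
    return im,d,cloud(d,m,T)
E
python3 - <<'E'
from h import *
m=optics.camera_model("wrist");print(m["tool_from_camera"].round(3),m["K"][0,0],m["k1"],r.tip_extent)
for n,p,y in(("wr_rack",[.524,-.324,.33],(.986,.168)),("wr_dry",[.575,-.04,.36],(.99,-.138)),("wr_wet",[.45,.25,.36],(1,0))):
    o=best(p,y); r.reach(p,o); r.hold(.3); wrist(n); print(n,r.read_state()["joint_positions"].round(2),r.read_state()["time_s"])
ims=[cv2.imread(f"pics/{n}.png") for n in("wr_rack","wr_dry","wr_wet")]
g=np.zeros((600,800,3),np.uint8)
for i,a in enumerate(ims): g[(i//2)*300:(i//2)*300+250,(i%2)*400:(i%2)*400+400]=cv2.resize(a,(400,250),interpolation=3)
cv2.imwrite("pics/g.png",g)
E
```

```text
[[ 0.    -0.95  -0.312  0.081]
 [ 1.     0.    -0.    -0.   ]
 [ 0.    -0.312  0.95  -0.119]
 [ 0.     0.     0.     1.   ]] 296.1583921584543 -0.04171657373845174 0.025
wr_rack [-0.68  0.48  1.11 -0.    1.55 -0.85] 1.825
wr_dry [-0.2   0.39  1.17 -0.    1.58 -0.06] 3.2917
wr_wet [ 0.36  0.26  1.35 -0.    1.53  0.36] 4.8417
```

View pics/g.png

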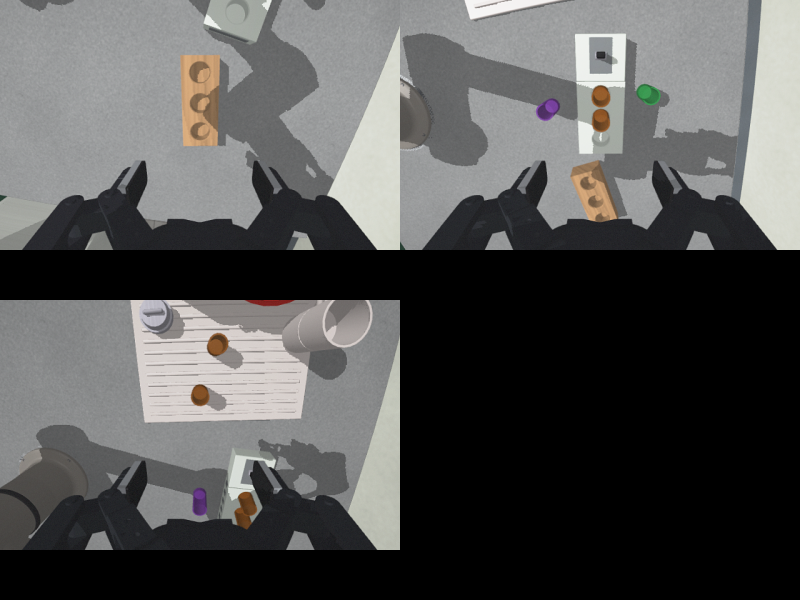

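The wrist views show the rack with three empty holes, the dryer with two vials, and exactly two wet vials on the drainer. Now I fit the slabs and vial tops.

```bash
cat > m2.py <<'E'
from meas import *
m=optics.camera_model("wrist")
for n in("wr_rack","wr_dry","wr_wet"):
    f=np.load(n+".npz");im=f["im"];P=cloud(f["d"],m,f["T"]);H=hsv(im);z=P[...,2]
    near=(f["d"]>.15)&(np.hypot(P[...,0],P[...,1])<.85)
    print(n,'table z',np.median(z[near&(abs(z)<.01)]).round(4))
    slab(im,P,near&(abs(z-.05)<.005)&(H[...,1]<50)&(P[...,1]<.15),'dryer')
    slab(im,P,near&(abs(z-.05)<.005)&(H[...,0]<22)&(H[...,1]>70),'rack')
    am=near&(H[...,1]>120)&(H[...,0]<18)&(z>.06)
    for b in blobs(am,150):
        q=P[b]; zt=np.percentile(q[:,2],95); t=q[q[:,2]>zt-.004][:,:2].astype(np.float32)
        c,R=cv2.minEnclosingCircle(t); v,u=np.argwhere(b).mean(0)
        print('amber',b.sum(),(int(u),int(v)),'ctr',np.round(c,4),'R',round(R,4),'zt',zt.round(3))
    for b in blobs(near&(H[...,2]<70)&(z>.085)&(z<.1),6): print('dark',b.sum(),P[b].mean(0).round(4))
E
python3 m2.py
```

```text
wr_rack table z 0.0009
dryer 4073 ((0.565439760684967, -0.13605539500713348), (0.07740574330091476, 0.1117003932595253), 82.96722412109375) z 0.051
rack 6271 ((0.5256550312042236, -0.3237243890762329), (0.07941664755344391, 0.2006096988916397), 9.683740615844727) z 0.051
wr_dry table z 0.0009
dryer 12009 ((0.5789080262184143, -0.034768909215927124), (0.28061434626579285, 0.1104077398777008), 82.06505584716797) z 0.051
dryer 186 ((0.06005742773413658, -0.030090447515249252), (0.07167646288871765, 0.012014142237603664), 61.2114372253418) z 0.048
rack 2763 ((0.5239017605781555, -0.31206661462783813), (0.07955806702375412, 0.18044023215770721), 10.013887405395508) z 0.051
amber 409 (321, 155) ctr [ 0.5802 -0.025 ] R 0.0197 zt 0.097
amber 529 (321, 194) ctr [ 0.5726 -0.0795] R 0.0197 zt 0.097
dark 129 [0.5922 0.0586 0.0946]
wr_wet table z 0.0012
dryer 3703 ((0.5824834704399109, -0.006702102720737457), (0.22572112083435059, 0.10994181782007217), 82.2994613647461) z 0.051
dryer 436 ((0.03327055275440216, 0.03516757860779762), (0.05040436238050461, 0.13228647410869598), 47.1904296875) z 0.05
amber 478 (431, 3) ctr [0.5783 0.4445] R 0.0436 zt 0.102
amber 402 (349, 69) ctr [0.4876 0.3704] R 0.0199 zt 0.089
amber 346 (320, 153) ctr [0.4523 0.2673] R 0.0196 zt 0.089
amber 1172 (393, 337) ctr [ 0.5805 -0.0489] R 0.0453 zt 0.096
```

```bash
cat >> h.py <<'E'
U=np.array([.138,.9904]); X=np.array([.9904,-.138]); O=np.array([.5782,-.0398])
DH=[O+U*y for y in(-.095,-.04,.015)]
RU=np.array([-.168,.9858]); RX=np.array([.9858,.168]); RO=np.array([.5256,-.3237]); RH=[RO+RU*y for y in(-.065,0,.065)]
def toggle(sgn):
    """sgn -1: OFF (towards sockets), +1: ON"""
    command_gripper(0.0,20)
    at=lambda y,z:[*(O+U*y),z]
    y0=.100-sgn*.031; zt=.073+r.tip_extent
    o=best(at(y0,.2),X); r.reach(at(y0,.2),o)
    if r.move_straight(at(y0,zt),speed=.1,max_force=12): print("blocked going down",r.read_state()["eef_pos"]); return
    hit=r.move_straight(at(.100+sgn*.004,zt),speed=.03,max_force=14)
    s=r.read_state(); print("hit",hit,"y",((s["eef_pos"][:2]-O)@U).round(4),"F.u",s["contact_force"][:2]@U,"t",s["time_s"])
    r.hold(1.2); s=r.read_state(); print("F.u",s["contact_force"][:2]@U)
    for n in("side",): cv2.imwrite(f"pics/tog{sgn}.png",cv2.resize(optics.get_image(n)[0][150:230,250:370,::-1],None,fx=5,fy=5))
    r.move_straight(at(y0,zt),speed=.06); r.move_straight(at(y0,.2),speed=.2)
E
python3 - <<'E'
from h import *
s=r.read_state();p=s["eef_pos"]
toggle(-1)
print(r.read_state()["time_s"])
E
```

```text
hit True y 0.1036 F.u 5.233867814322773 t 8.7417
F.u 4.625829657032422
11.2583
```

View pics/tog-1.png

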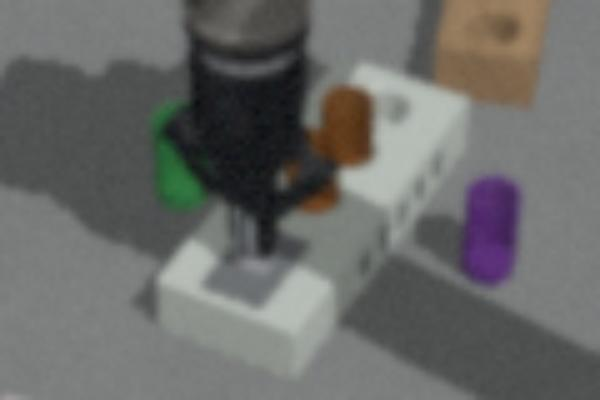

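The toggle was pushed over and a 14 N peak was reached, but the held force relaxed to 4.6 N. It may therefore have sat a hair off the stop. I repeat OFF with a slightly firmer hold, before anything else has been moved.

```bash
python3 - <<'E'
t=open('h.py').read()
t=t.replace('''    r.hold(1.2); s=r''','''    for k in range(6):
        y=(s["eef_pos"][:2]-O)@U
        r.move_straight(at(y+sgn*.0012,zt),speed=.02,max_force=25); r.hold(.1); s=r.read_state()
        print("press y",((s["eef_pos"][:2]-O)@U).round(4),"F",(s["contact_force"][:2]@U).round(1))
        if abs(s["contact_force"][:2]@U)>10: break
    r.hold(1.1); s=r''')
open('h.py','w').write(t)
E
python3 - <<'E'
from h import *
toggle(-1)
print(r.read_state()["time_s"])
E
```

```text
hit True y 0.1036 F.u 5.688728673752187 t 13.8083
press y 0.1032 F 5.7
press y 0.1031 F 7.4
press y 0.1031 F 7.4
press y 0.1031 F 7.8
press y 0.1031 F 8.6
press y 0.1031 F 8.6
F.u 7.329339222987991
18.35
```

The position is pinned at 103.1 mm while the force rises, so the toggle was at its hard stop. Now the dry vials.

```bash
cat >> h.py <<'E'
GH=.058; ZS=.23
def tcpz(zb): return zb+GH+.006
def pick(p,zb,yd):
    command_gripper(.066,30)
    o=best([*p,ZS],yd); r.reach([*p,ZS],o)
    if r.move_straight([*p,tcpz(zb)],speed=.12,max_force=12): print("pick blocked",r.read_state()["eef_pos"]); return False
    command_gripper(0,30); s=r.read_state(); print("grip",s["grip_width"].round(4),s["grip_force"])
    r.move_straight([*p,ZS],speed=.15); s=r.read_state(); print("lifted",s["grip_width"].round(4),s["contact_force"].round(1)); return s["grip_width"]>.03
def place(p,yd,zb=.020):
    p=np.array(p); o=best([*p,ZS],yd); r.reach([*p,ZS],o); r.move_straight([*p,tcpz(.058)],speed=.15)
    offs=[(0,0)]+[(R*np.cos(a),R*np.sin(a)) for R in(.0015,.003) for a in np.arange(0,6.2,np.pi/4)]
    for dx in offs:
        q=p+dx
        r.move_straight([*q,tcpz(.055)],speed=.05)
        hit=r.move_straight([*q,tcpz(zb)-.001],speed=.05,max_force=7); s=r.read_state(); b=s["eef_pos"][2]-tcpz(0)
        print("off",np.round(dx,4),"hit",hit,"bottom",b.round(4),s["contact_force"].round(1))
        if b<zb+.004: break
    else: print("NOT INSERTED"); return False
    w=s["grip_width"]; command_gripper(.058); r.hold(.2)
    r.move_straight([*s["eef_pos"][:2],ZS],speed=.15); print("t",r.read_state()["time_s"]); return True
E
python3 - <<'E'
from h import *
if pick(DH[2],.02,X): place(RH[2],RX)
E
```

```text
Traceback (most recent call last):
  File "h.py", line 61, in pick
    command_gripper(0,30); s=r.read_state(); print("grip",s["grip_width"].round(4),s["grip_force"])
                                                          ^^^^^^^^^^^^^^^^^^^^^
AttributeError: 'float' object has no attribute 'round'
```

```bash
sed -i 's/s\["grip_width"\].round(4)/round(s["grip_width"],4)/g' h.py
python3 - <<'E'
from h import *
s=r.read_state();print(s["eef_pos"],s["grip_width"],s["grip_force"])
if s["grip_width"]>.03:
    r.move_straight([*DH[2],ZS]); print(r.read_state()["grip_width"],r.read_state()["contact_force"])
    place(RH[2],RX)
E
```

```text
[ 0.58055775 -0.02503168  0.08463917] 0.03878044255938686 30.363308368250728
0.03936682154415867 [ 0.15090631 -0.42273411 -1.73429955]
off [0 0] hit True bottom 0.0205 [-1.9 -0.1  4.1]
t 26.7583
```

Inserted first time. Next the second dry vial, followed by a wrist look at the rack and the wet vials.

```bash
python3 - <<'E'
from h import *
if pick(DH[1],.02,X): place(RH[1],RX)
p=[.45,.2,.36]; r.reach(p,best(p,(1,0))); r.hold(.3); wrist("wr2")
p=[.52,-.36,.34]; 
E
sed 's/for n in(.*/for n in("wr2",):/' m2.py > m3.py; python3 m3.py | grep -v dark
```

```text
grip 0.039 30.142532531172037
lifted 0.0386 [ 0.7  0.1 -1.4]
off [0 0] hit True bottom 0.0204 [-1.7  0.3  4.9]
t 35.0333
wr2 table z 0.0012
dryer 4190 ((0.5789055824279785, -0.03298930823802948), (0.27749982476234436, 0.11017594486474991), 82.25398254394531) z 0.051
dryer 478 ((0.03714575618505478, 0.025394350290298462), (0.05755262449383736, 0.13710147142410278), 34.415645599365234) z 0.05
amber 629 (349, 26) ctr [0.4877 0.3705] R 0.02 zt 0.089
amber 267 (320, 116) ctr [0.4523 0.2666] R 0.0193 zt 0.089
```

View pics/wr2.png

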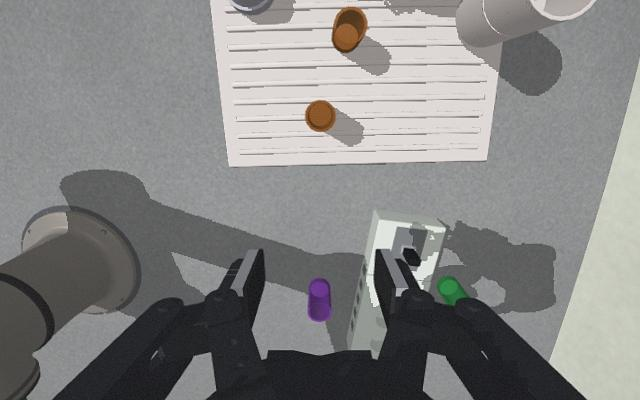

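The two wet vials haven't moved: (320,116) and (349,26) in this view. I move the near one, then look again before the second.

```bash
python3 - <<'E'
from h import *
if pick([.4523,.2669],.012,(1,0)): place(DH[0],X)
p=[.45,.25,.36]; r.reach(p,best(p,(1,0))); r.hold(.3); wrist("wr2")
E
python3 m3.py | grep -v dark
```

```text
grip 0.0395 29.97699335217476
lifted 0.0394 [ 0.  -0.2 -1.1]
off [0 0] hit True bottom 0.0203 [-2.3  1.2  5.2]
t 46.15
wr2 table z 0.0012
dryer 1100 ((0.6042091846466064, 0.06712910532951355), (0.0734613686800003, 0.08644136041402817), 82.03790283203125) z 0.051
dryer 1353 ((0.5513672828674316, -0.016131237149238586), (0.20101338624954224, 0.05078287422657013), 82.36885070800781) z 0.051
dryer 479 ((0.03345237672328949, 0.02259683981537819), (0.06656022369861603, 0.13976134359836578), 34.87223815917969) z 0.05
amber 486 (431, 3) ctr [0.5773 0.4445] R 0.0431 zt 0.102
amber 391 (349, 69) ctr [0.4876 0.3709] R 0.0202 zt 0.089
```

```bash
python3 - <<'E'
from h import *
if pick([.4877,.3706],.012,(1,0)): place(DH[1],X)
p=[.45,.05,.4]; r.reach(p,best(p,(1,0))); r.hold(.3)
a=optics.get_image("scene")[0][70:350,160:510]; b=optics.get_image("side")[0][120:380,170:400]
cv2.imwrite("pics/chk.png",cv2.resize(a,None,fx=2.1,fy=2.1,interpolation=3)[:,:,::-1])
cv2.imwrite("pics/chk2.png",cv2.resize(b,None,fx=2.2,fy=2.2,interpolation=3)[:,:,::-1])
E
```

```text
grip 0.039 30.691970803309232
lifted 0.039 [ 0.3 -0.7 -1.5]
off [0 0] hit True bottom 0.0203 [-1.3 -0.3  5.9]
t 57.1167
```

View pics/chk.png

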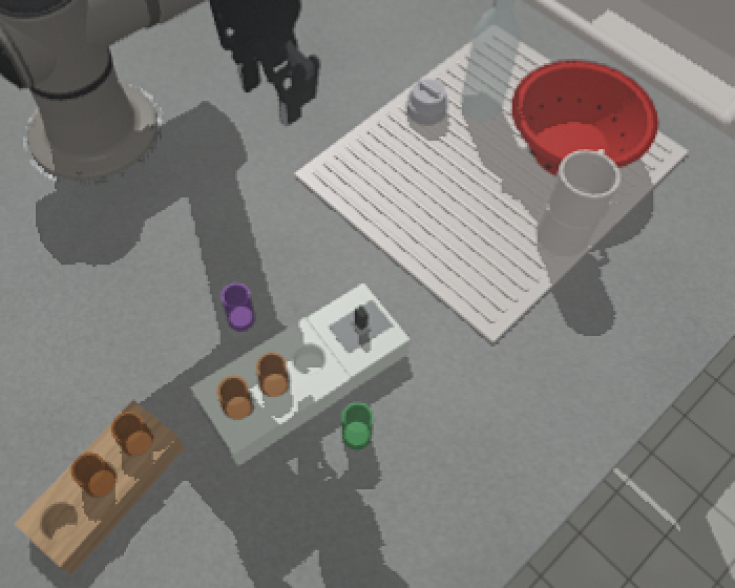

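View pics/chk2.png

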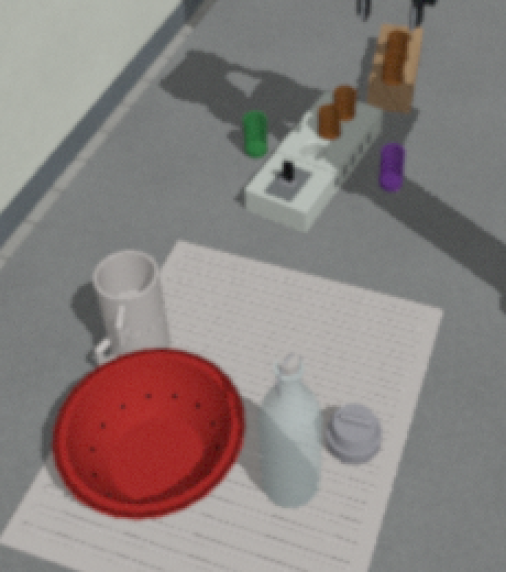

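All four vials are seated: two in the rack at (132,434) and (94,474), two in the dryer at (237,398) and (272,374). The drainer is clear of vials, the bystanders and look-alikes are in place, and the toggle is upright at (361,318). Now I switch ON.

```bash
python3 - <<'E'
from h import *
toggle(1)
p=[.45,.05,.4]; r.reach(p,best(p,(1,0))); r.hold(.5)
a=optics.get_image("scene")[0][70:350,160:510]
cv2.imwrite("pics/end.png",cv2.resize(a,None,fx=2.1,fy=2.1,interpolation=3)[:,:,::-1])
print(r.read_state()["time_s"])
E
```

```text
hit True y 0.0937 F.u -5.147894681153509 t 62.0583
press y 0.0941 F -6.9
press y 0.0941 F -8.1
press y 0.0941 F -7.2
press y 0.0941 F -8.6
press y 0.0941 F -7.8
press y 0.0941 F -7.4
F.u -8.162532627975327
68.075
```

View pics/end.png

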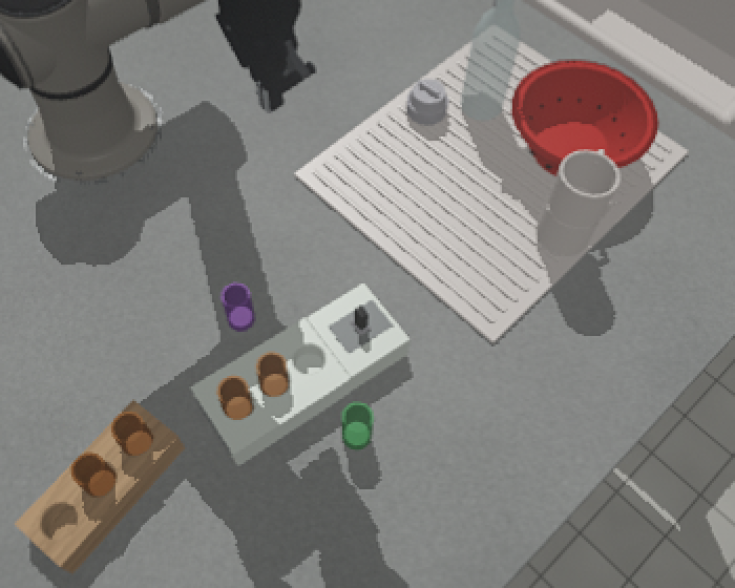

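The toggle is upright again at (361,318) and everything is in place.

```bash
python3 -c "
from h import *
print(r.finish_job())"
```

```text
the job is handed in; nothing more can be done
None
```

The job is handed in at about 68 s: dryer switched off (the OFF push was done twice, to be sure it reached its stop), both dry vials moved to the rack, both wet vials seated in the dryer, and the dryer switched on, with nothing else moved.

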